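# Empty the finishing machine's push-latch catch drawer into the tote

### The job

The finishing machine has dropped two finished castings, a pipe elbow and a link arm, into its catch drawer, which a push latch holds shut: press the drawer in to its stop so that it springs out, then draw it fully open. Put both castings into the grey tote, beside the finished cap that is in it and stays in it, setting them down inside rather than letting them fall from rim height. Then push the empty drawer in to its stop once so that it latches shut, and leave the two unfinished castings and the deburring tool on the bench where they lie.

Things in the scene. Friction and masses are not known exactly. Their poses are not given: they have to be found in the camera images.
- machine_front (a point): Point fixed on the front of the bench finishing machine (a grey sheet-steel base 220 mm deep, 270 wide, 118 high, with a round bowl of media on it, top at 239 mm, bowl front 24 mm back from the base's front): midway between its sides, 76 mm above the bench, on the front face of the base. Machine axes: x into the machine, y to its left seen from the robot, z up. The drawer slides out along -x.
- drawer (a joint): Catch drawer, m: 0 latched (panel flush), -0.0095 in at its stop, 0.155 fully open, tray clear of the base. Push-push latch: pressed to the stop (8 mm or more, spring 5 to 6 N) and let go, it is pushed out to about 0.04, following the finger; unpressed it cannot be pulled. To shut, push to the stop (spring 2.5 to 6 N from 0.04 on): let go, it returns to 0, latched. Beyond 0.04: 1 N friction only.
- drawer_handle (a point): Middle of the drawer's dark D-handle, moves with the drawer, axes as the machine's: level bar 10 mm thick, straight for 88 mm along y, 76 mm above the bench, 42 mm in front of the panel's face (37 mm clear behind the bar, open above and below). The aluminium front panel is 8 mm thick, 254 mm wide, 19 to 99 mm above the bench.
- drawer_tray (a point): Centre of the drawer's tray floor (black rubber mat), 24 mm above the bench; moves with the drawer, axes as the machine's. Inside the tray is 155 mm long (x) and 230 mm wide (y); side walls stand 36 mm above this floor, the back wall 40 mm, the front panel 75 mm.
- finished_elbow: Finished casting in the tray: bare aluminium pipe elbow, upright, 65 x 74 x 50 mm, 85 g. Origin at the middle of its underside, z up. Upright round spout at x = -8, y = 0 mm: collar 32 mm across from 39 to 50 mm height, neck 26 to 31 mm below it down to 16 mm. Side spout 27 mm thick along +x at 27 mm height; foot reaches 37 mm both ways along y, 6 mm thick. Grasp the upright spout across y.
- finished_arm: Finished casting in the tray: bare aluminium link arm lying flat, 30 x 91 x 21 mm, 60 g. Origin at the middle of its underside, long axis y, z up. Boss 25 mm across, 20 high at y = +30 mm; boss 17 across, 13 high at y = -36 mm. Shank 9 mm thick (13 at the thin middle rib), 20 mm wide from y = -45 to +3, 30 mm wide beyond. Grasp across x on the shank (y = -8 mm) or the large boss.
- tote: Grey plastic tote, open on top, loose on the bench: 200 x 290 x 62 mm, rim 8 mm wider all round, walls and floor 4 mm thick (inside 192 mm along x, 282 mm along y), 1 kg. Origin at the middle of its underside, z up.
- finished_cap: Finished casting that already lies in the tote: round flat cap 68 x 70 x 21 mm with three lugs. Origin at the middle of its underside, z up. It lies within 30 mm of the tote's long midline, up to 85 mm from its centre, and stays in the tote.
- raw_elbow: Unfinished casting on the bench near the clamp fixture: an elbow just like the finished one, 65 x 74 x 50 mm. Origin at the middle of its underside. To be left alone.
- raw_cap: Unfinished casting on the bench: round cap 68 x 70 x 21 mm. Origin at the middle of its underside. To be left alone.
- deburr_tool: Deburring tool with a yellow handle, 20 x 153 x 17 mm, lying near the front edge of the bench, long axis y. Origin at the middle of its underside. To be left alone.
Not all that is in view belongs to the job. What is shaped like the finished_cap but turquoise is not meant.

How it is judged:
By the outcome, as a careful person would: the job done as asked, in the order asked, and still so for the second after the job is handed in, with the robot touching nothing.
It also fails if it takes over 72 s, if anything falls off the work surface, if the arm or the gripper's body presses on something with over 40 N, if the wrist force passes 120 N, or if a joint passes its speed limit or range.

### The arm

A 7-joint arm with a two-finger parallel gripper is mounted at the origin on a cart in front of the work surface, level with it; the furniture and walls round the work are solid. World frame = base frame: x ahead of the robot, y to its left, z up, the work surface at z = 0. Lengths are in mm, angles in rad, forces in N, time in s.
With the tool pointing down it reaches from about 425 to 925 mm from the base axis. Payload 6.8 kg.
Tool frame: the origin (TCP) lies at the very end of the fingers, on their centre line; the grasp point (between the pads) lies 19 mm behind it; z points along the fingers, y is the line along which they close (so a half turn about z gives the same grasp; the last joint's range is limited). The gripper opens to 88 mm and grips with 3 to 60 N. Pads are 20 mm wide; open, the fingers measure 115 mm over their backs; the gripper's body (75 mm by 178 mm) begins 61 mm behind the grasp point.
Start: joints at [-1.379, 0.477, 0.022, 1.555, -0.011, 1.109, -0.083], TCP at [199.343, 644.911, 222.664] pointing down, gripper open.
Joint ranges: [-2.96, 2.96], [-0.34, 2.1], [-1.41, 1.46], [0.24, 2.44], [-1.37, 4.51], [0.17, 1.92], [-2.96, 2.96]. Speed limits (rad/s): [2.39, 2.39, 3.14, 3.14, 3.14, 3.14, 3.14].

### API

Orientations are given as [roll, pitch, yaw] about the fixed x, y, z axes, in that order (R = Rz(yaw) Ry(pitch) Rx(roll)).
In Python, from plant import robot gives the robot as it stands.
- The arm moves only by the shell command python3 -m handwheel 'ROWS'. ROWS is JSON, a list of rows, each an object of numbers: "ax", "ay", "az": the turn, a rotation vector about the world's x, y, z in units of 60 degrees (1.0 is 60 degrees); "dx", "dy", "dz": the shift along the world's x, y, z in units of 2.5 cm (1.0 is 2.5 cm); "gripper": the opening, from -1 (shut) to 1 (fully open). In form: [{"ax": .., "ay": .., "az": .., "dx": .., "dy": .., "dz": .., "gripper": ..}, ...]. A call has 1 to 5 rows; each row shifts and turns the commanded pose from where the row before left it; what a row does not reach is not made up. A row lasts 1/12 s, in which the tool goes at most 41.7 mm and 7.16 degrees, less where a joint would pass 70% of its speed; a pose out of reach is approached as far as the arm can. A call with a number of a shift or a turn outside -1 to 1 is refused whole. A call with a gripper value outside its range is refused whole. The fingers move at their own pace and stop on an object; the grip force is fixed at half the most. Time passes only in rows, so rows that do not move let the fingers close. It gives the time, the measured TCP pose, the force, the opening and the grip force at its end, in the units of the state.
- robot.read_state(): the state, without advancing time (a new reading comes with each control period).
- robot.grab_frame(name): name is "scene" or "side" or "wrist"; returns a dict with "color" (384x512x3 uint8, red, green, blue), "depth" (384x512 float32, mm along the optical axis (not along the pixel's ray), 0 where there is no reading), "fx", "fy", "cx", "cy" (pixels), "pose" (4x4, takes a point from camera to world coordinates). Camera axes: x right, y down, z forward; pixel columns grow to the right and rows downward; lengths in mm; the calibration is good to about 2 mm. A picture is of the moment at which its call begins.
- robot.finish_job(): hands the job in; it is judged then, once.
The state is a dict: "t": time; "q": joint angles; "qd": joint speeds; "joint_efforts": joint torques, N m; "tcp_pos": TCP position; "ee_rot": TCP orientation; "wrist_force": force on the tool from outside, world axes, zero at the start; "wrist_torque": the same for the moment, N m; "gripper_width": finger opening in mm; "finger_force": force on a finger pad.
Only numpy, scipy, OpenCV 4.12 (cv2) and the standard library are available. Lean on these libraries where they do the work, as an engineer would, in place of code of your own. Each camera call takes 0.05 s, during which the arm holds its last target. There are 200 camera calls.

## Working session

There is one attempt and no reset: what is moved stays moved. The work goes in short steps, Python scripts to look and compute and a shell command to move; the robot and the scene stay as the last step left them, time stands still between calls to the robot, and variables do not carry over. Pictures are saved under pics/ and viewed, at most 10 in all, crops included, and the job is handed in when it is done.

```bash
mkdir -p pics; ls; cat > h.py <<'E'
import numpy as np,cv2
from plant import robot
def grab(n):
    f=robot.grab_frame(n); np.savez(f'{n}.npz',**f); return f
def load(n): return dict(np.load(f'{n}.npz'))
def cloud(f):
    h,w=f['depth'].shape; u,v=np.meshgrid(np.arange(w),np.arange(h)); z=f['depth']
    P=np.stack([(u-f['cx'])/f['fx']*z,(v-f['cy'])/f['fy']*z,z],-1)
    W=P@f['pose'][:3,:3].T+f['pose'][:3,3]; W[z==0]=np.nan; return W
def save(n,img,s=1): cv2.imwrite(f'pics/{n}.png',cv2.resize(cv2.cvtColor(img,cv2.COLOR_RGB2BGR),None,fx=s,fy=s,interpolation=cv2.INTER_CUBIC))
E
python3 - <<'E'
from h import *
a=grab('scene');b=grab('side')
save('s1',a['color'],1.5);save('s2',b['color'],1.5)
for f in(a,b):print(f['pose'].round(2).tolist(),f['fx'])
s=robot.read_state();print(s)
E
```

```text
pics
[[0.85, -0.4, 0.35, 219.42], [-0.53, -0.64, 0.56, -526.93], [0.0, -0.66, -0.75, 799.81], [0.0, 0.0, 0.0, 1.0]] 365.93123291879397
[[0.9, -0.25, 0.36, 192.42], [-0.44, -0.5, 0.75, -749.54], [-0.0, -0.83, -0.56, 663.86], [0.0, 0.0, 0.0, 1.0]] 397.6786615265432
{'t': 0.1, 'q': array([-1.37912199,  0.47764575,  0.02238741,  1.55633035, -0.01146297,
        1.10930991, -0.08313874]), 'qd': array([ 0.00203774, -0.00106683, -0.0015035 , -0.00233745,  0.00118941,
       -0.00100064,  0.00046773]), 'joint_efforts': array([ 4.72505606e-03, -5.84088600e+01,  1.54077016e+00, -2.73311055e+01,
       -5.40452683e-02,  1.31569835e-02,  3.15035345e-05]), 'tcp_pos': array([199.22072088, 644.37244402, 221.83729127]), 'ee_rot': array([-3.14003633e+00,  1.64589425e-04,  2.84177672e+00]), 'wrist_force': array([-0.81329093, -0.00521863,  0.06049583]), 'wrist_torque': array([-0.08335194,  0.05233363, -0.03663878]), 'finger_force': 0.0, 'gripper_width': 87.72391472673364}
```

View pics/s1.png

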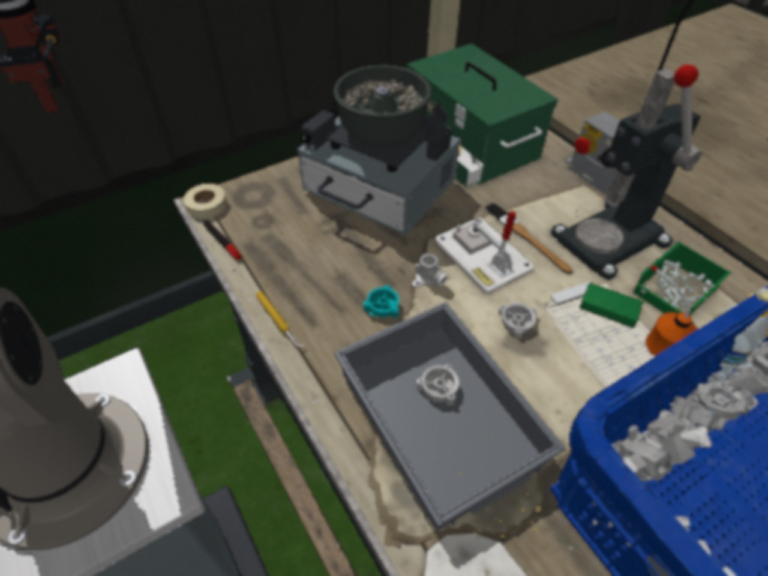

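View pics/s2.png

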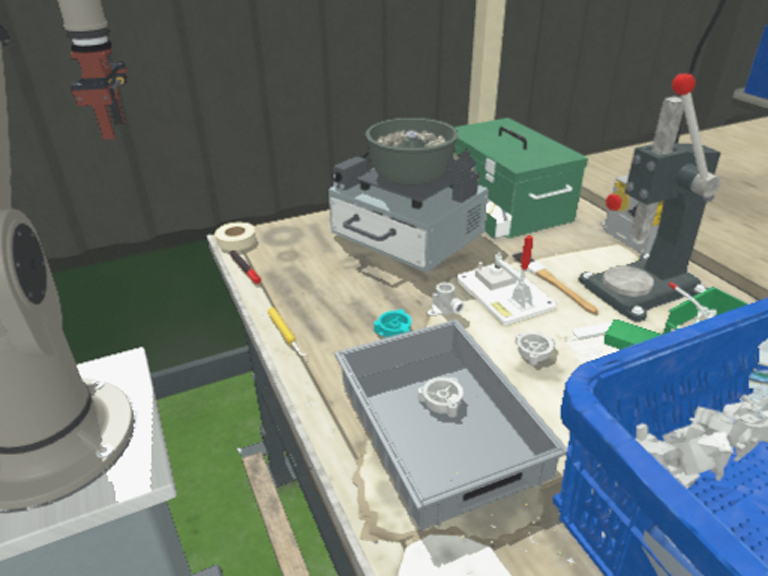

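The views show the machine with its drawer panel at about (355,190) and the dark D-handle at (345,197) in s1. The tote is centred at about (450,410) with the cap at (440,383). The turquoise cap at (382,302), raw elbow (430,268), raw cap (520,320) and yellow tool (272,312) all stay where they are. Next I measure.

```bash
python3 - <<'E'
from h import *
for n in('scene','side'):
    f=load(n);W=cloud(f);c=f['color'].astype(int)
    print(n)
    # panel points: vertical face near machine
    dz=W[...,2]
    roi=np.zeros(dz.shape,bool)
    if n=='scene': roi[100:155,195:280]=1
    else: roi[125:185,215:290]=1
    P=W[roi&(dz>25)&(dz<95)]
    v=c[roi&(dz>25)&(dz<95)].mean(-1)
    # RANSAC vertical plane in xy (panel)
    rng=np.random.default_rng(0);best=None
    for _ in range(500):
        a,b=P[rng.choice(len(P),2,False),:2];d=b-a;L=np.hypot(*d)
        if L<40: continue
        nn=np.array([d[1],-d[0]])/L;e=abs((P[:,:2]-a)@nn);k=e<3
        if best is None or k.sum()>best.sum():best=k
    Q=P[best];m=Q.mean(0);U,S,Vt=np.linalg.svd(Q[:,:2]-m[:2],full_matrices=False)
    t=Vt[0]; t=t*np.sign(t[1]); nrm=np.array([t[1],-t[0]]); s=(Q[:,:2]-m[:2])@t
    print('panel',len(Q),m.round(1),'yaxis',t.round(3),'x axis',nrm.round(3),'yaw',np.arctan2(nrm[1],nrm[0]).round(4),'ends',np.percentile(s,[0,1,99,100]).round(1), 'res',S[1]/len(Q)**.5,'z',Q[:,2].min(),Q[:,2].max())
    o=m[:2]
    # points in front 25..60 => handle
    A=W[roi];d=(A[:,:2]-o)@nrm;k=(d<-25)&(d>-60)&(A[:,2]>60)&(A[:,2]<95)
    H=A[k];hs=(H[:,:2]-o)@t
    print('handle',k.sum(),H.mean(0).round(1),'d',np.median(d[k]),'s',hs.min(),hs.max(),(hs.min()+hs.max())/2,'z',np.percentile(H[:,2],[5,50,95]))
    # tote: rim points z 56..68 grey
    R=(dz>56)&(dz<68)&(W[...,1]<150)&(c.max(-1)-c.min(-1)<25)
    R[:150]=0
    lab,L,st,ce=cv2.connectedComponentsWithStats(R.astype(np.uint8))
    i=1+st[1:,4].argmax();T=W[L==i]
    r=cv2.minAreaRect(T[:,:2].astype(np.float32));print('tote',r,len(T),np.median(T[:,2]), st[i],cv2.boxPoints(r).round(0).tolist())
E
```

```text
scene
panel 993 [641.4 248.8  63.1] yaxis [-0.421  0.907] x axis [0.907 0.421] yaw 0.4341 ends [-125.5 -121.7  140.2  144.3] res 1.294761390833358 z 25.244353973663806 94.9608990593415
handle 123 [600.3 237.1  77.9] d -43.61277016851047 s -44.34100985814178 63.51992131088097 9.589455726369593 z [74.07908853 78.65171427 81.41778152]
tote ((518.3965454101562, -228.05001831054688), (306.48126220703125, 217.1056671142578), 87.39663696289062) 2374 60.764133978308166 [ 223  201  154  150 2374] [[403.0, -376.0], [620.0, -386.0], [634.0, -80.0], [417.0, -70.0]]
side
panel 1002 [643.  246.2  61.3] yaxis [-0.421  0.907] x axis [0.907 0.421] yaw 0.4344 ends [-122.5 -120.   141.1  146.4] res 1.384947625336754 z 25.014652327568115 94.97776043014733
handle 111 [600.8 236.4  77.9] d -44.512285083983585 s -42.246723945004206 66.4468029592699 12.100039507132848 z [72.65353284 78.25346801 81.45478515]
tote ((518.6508178710938, -227.63995361328125), (308.5517883300781, 217.043701171875), 87.2661361694336) 2399 60.999228335475436 [ 223  213  155  128 2399] [[403.0, -377.0], [620.0, -387.0], [634.0, -79.0], [418.0, -68.0]]
```

Both views agree. Machine axes have x = (0.907, 0.421), the panel centre is at about (637.6, 257.3) and the handle at (599.5, 239.6, 77). The tote is at (518.5, -228) with yaw of about -0.047, and its rim measures 307x217 (expected 306x216).

Plan: press the handle bar from the front with closed fingers, closing axis along machine y so the body clears the bowl. Then hook behind the bar and pull.

```bash
python3 -m handwheel '[{"dx":0.9,"dy":-1,"az":0.115,"gripper":-1},{"dx":0.9,"dy":-1,"az":0.115,"gripper":-1},{"dx":0.9,"dy":-1,"az":0.115,"gripper":-1},{"dx":0.9,"dy":-1,"az":0.115,"gripper":-1},{"dx":0.9,"dy":-1,"az":0.115,"gripper":-1}]' ; python3 -m handwheel '[{"dx":0.9,"dy":-1,"az":0.115,"gripper":-1},{"dx":0.9,"dy":-1,"gripper":-1},{"dx":0.9,"dy":-1,"gripper":-1},{"dx":0.9,"dy":-1,"gripper":-1},{"dx":0.9,"dy":-1,"gripper":-1}]'
```

```text
validation failed for argument at $[0]...
validation failed for argument at $[0]...
```

```bash
python3 -m handwheel '[{"ax":0,"ay":0,"az":0.115,"dx":0.9,"dy":-1,"dz":0,"gripper":-1},{"ax":0,"ay":0,"az":0.115,"dx":0.9,"dy":-1,"dz":0,"gripper":-1},{"ax":0,"ay":0,"az":0.115,"dx":0.9,"dy":-1,"dz":0,"gripper":-1},{"ax":0,"ay":0,"az":0.115,"dx":0.9,"dy":-1,"dz":0,"gripper":-1},{"ax":0,"ay":0,"az":0.115,"dx":0.9,"dy":-1,"dz":0,"gripper":-1}]'
```

```text
t: 0.52
tcp_pos: [312.5, 518.3, 222.2]
ee_rot: [-3.141, -0.001, -2.833]
wrist_force: [0.8, 0.2, 0.6]
gripper_width: 58.0
finger_force: 0.0
```

```bash
python3 -m handwheel '[{"ax":0,"ay":0,"az":0.1,"dx":0.85,"dy":-1,"dz":0,"gripper":-1},{"ax":0,"ay":0,"az":0.02,"dx":0.85,"dy":-1,"dz":0,"gripper":-1},{"ax":0,"ay":0,"az":0,"dx":0.85,"dy":-1,"dz":0,"gripper":-1},{"ax":0,"ay":0,"az":0,"dx":0.85,"dy":-1,"dz":0,"gripper":-1},{"ax":0,"ay":0,"az":0,"dx":0.85,"dy":-1,"dz":0,"gripper":-1}]'; python3 -m handwheel '[{"ax":0,"ay":0,"az":0,"dx":0.85,"dy":-1,"dz":0,"gripper":-1},{"ax":0,"ay":0,"az":0,"dx":0.85,"dy":-1,"dz":0,"gripper":-1},{"ax":0,"ay":0,"az":0,"dx":0.85,"dy":-1,"dz":0,"gripper":-1},{"ax":0,"ay":0,"az":0,"dx":0.85,"dy":-1,"dz":0,"gripper":-1},{"ax":0,"ay":0,"az":0,"dx":0.85,"dy":-1,"dz":0,"gripper":-1}]'; python3 -m handwheel '[{"ax":0,"ay":0,"az":0,"dx":0.6,"dy":-0.8,"dz":-0.9,"gripper":-1},{"ax":0,"ay":0,"az":0,"dx":0.6,"dy":-0.8,"dz":-1,"gripper":-1},{"ax":0,"ay":0,"az":0,"dx":0,"dy":0,"dz":-1,"gripper":-1},{"ax":0,"ay":0,"az":0,"dx":0,"dy":0,"dz":-1,"gripper":-1},{"ax":0,"ay":0,"az":0,"dx":0,"dy":0,"dz":0,"gripper":-1}]'
```

```text
t: 0.93
tcp_pos: [418.8, 393.3, 222.4]
ee_rot: [-3.141, -0.001, -2.714]
wrist_force: [-0.4, 0.3, 0.5]
gripper_width: 24.5
finger_force: 0.0
t: 1.35
tcp_pos: [524.9, 268.4, 222.4]
ee_rot: [-3.142, -0.001, -2.714]
wrist_force: [0.5, 0.8, -0.0]
gripper_width: 0.2
finger_force: 0.0
t: 1.77
tcp_pos: [551.2, 227.8, 120.1]
ee_rot: [-3.141, -0.009, -2.714]
wrist_force: [-1.2, -0.9, 0.2]
gripper_width: 0.5
finger_force: 0.0
```

```bash
python3 -m handwheel '[{"ax":0,"ay":0,"az":0,"dx":0.16,"dy":-0.35,"dz":-0.9,"gripper":-1},{"ax":0,"ay":0,"az":0,"dx":0,"dy":0,"dz":-0.9,"gripper":-1},{"ax":0,"ay":0,"az":0,"dx":0,"dy":0,"dz":-0.8,"gripper":-1},{"ax":0,"ay":0,"az":0,"dx":0.5,"dy":0.23,"dz":0,"gripper":-1},{"ax":0,"ay":0,"az":0,"dx":0.4,"dy":0.19,"dz":0,"gripper":-1}]'; python3 -m handwheel '[{"ax":0,"ay":0,"az":0,"dx":0.09,"dy":0.04,"dz":0,"gripper":-1},{"ax":0,"ay":0,"az":0,"dx":0.09,"dy":0.04,"dz":0,"gripper":-1},{"ax":0,"ay":0,"az":0,"dx":0.09,"dy":0.04,"dz":0,"gripper":-1},{"ax":0,"ay":0,"az":0,"dx":0.09,"dy":0.04,"dz":0,"gripper":-1},{"ax":0,"ay":0,"az":0,"dx":0,"dy":0,"dz":0,"gripper":-1}]'; python3 -m handwheel '[{"ax":0,"ay":0,"az":0,"dx":0.09,"dy":0.04,"dz":0,"gripper":-1},{"ax":0,"ay":0,"az":0,"dx":0,"dy":0,"dz":0,"gripper":-1}]'
```

```text
t: 2.18
tcp_pos: [580.3, 231.9, 59.8]
ee_rot: [3.141, -0.002, -2.713]
wrist_force: [-0.3, -0.7, 0.7]
gripper_width: 0.5
finger_force: 0.0
t: 2.6
tcp_pos: [588.1, 235.4, 60.6]
ee_rot: [3.141, -0.003, -2.713]
wrist_force: [-4.2, -0.9, 2.5]
gripper_width: 0.3
finger_force: 2.2
t: 2.77
tcp_pos: [590.1, 236.3, 60.5]
ee_rot: [3.141, -0.004, -2.713]
wrist_force: [-5.1, -1.4, 3.2]
gripper_width: 0.6
finger_force: 2.7
```

```bash
python3 -m handwheel '[{"ax":0,"ay":0,"az":0,"dx":0.09,"dy":0.04,"dz":0,"gripper":-1},{"ax":0,"ay":0,"az":0,"dx":0,"dy":0,"dz":0,"gripper":-1}]'; python3 -m handwheel '[{"ax":0,"ay":0,"az":0,"dx":0.09,"dy":0.04,"dz":0,"gripper":-1},{"ax":0,"ay":0,"az":0,"dx":0,"dy":0,"dz":0,"gripper":-1}]'; python3 -m handwheel '[{"ax":0,"ay":0,"az":0,"dx":0.09,"dy":0.04,"dz":0,"gripper":-1},{"ax":0,"ay":0,"az":0,"dx":0,"dy":0,"dz":0,"gripper":-1}]'
```

```text
t: 2.93
tcp_pos: [592.2, 237.3, 60.4]
ee_rot: [3.141, -0.004, -2.713]
wrist_force: [-5.9, -1.5, 3.1]
gripper_width: 0.5
finger_force: 2.7
t: 3.1
tcp_pos: [594.0, 238.1, 60.3]
ee_rot: [3.141, -0.005, -2.713]
wrist_force: [-7.6, -2.4, 4.7]
gripper_width: 0.8
finger_force: 3.5
t: 3.27
tcp_pos: [594.1, 238.0, 60.1]
ee_rot: [3.141, -0.01, -2.713]
wrist_force: [-12.7, -4.1, 10.8]
gripper_width: 0.5
finger_force: 6.9
```

```bash
python3 -m handwheel '[{"ax":0,"ay":0,"az":0,"dx":-0.27,"dy":-0.13,"dz":0,"gripper":-1},{"ax":0,"ay":0,"az":0,"dx":-0.27,"dy":-0.13,"dz":0,"gripper":-1},{"ax":0,"ay":0,"az":0,"dx":-0.27,"dy":-0.13,"dz":0,"gripper":-1},{"ax":0,"ay":0,"az":0,"dx":-0.27,"dy":-0.13,"dz":0,"gripper":-1},{"ax":0,"ay":0,"az":0,"dx":-0.27,"dy":-0.13,"dz":0,"gripper":-1}]'; python3 -m handwheel '[{"ax":0,"ay":0,"az":0,"dx":-0.27,"dy":-0.13,"dz":0,"gripper":-1},{"ax":0,"ay":0,"az":0,"dx":-0.27,"dy":-0.13,"dz":0,"gripper":-1},{"ax":0,"ay":0,"az":0,"dx":-0.27,"dy":-0.13,"dz":0,"gripper":-1},{"ax":0,"ay":0,"az":0,"dx":-0.27,"dy":-0.13,"dz":0,"gripper":-1},{"ax":0,"ay":0,"az":0,"dx":-0.27,"dy":-0.13,"dz":0,"gripper":-1}]'; python3 -m handwheel '[{"ax":0,"ay":0,"az":0,"dx":0,"dy":0,"dz":1,"gripper":-1},{"ax":0,"ay":0,"az":0,"dx":0,"dy":0,"dz":1,"gripper":-1},{"ax":0,"ay":0,"az":0,"dx":0,"dy":0,"dz":0,"gripper":-1}]'
python3 - <<'E'
from h import *
n=np.array([.907,.421]);t=np.array([-.421,.907]);o=np.array([637.6,257.3])
f=grab('scene');W=cloud(f)
save('s3',f['color'][70:230,150:330],3)
d=(W[...,:2]-o)@n;s=(W[...,:2]-o)@t;z=W[...,2]
k=(abs(s)<125)&(z>25)&(z<96)&(d<-10)&(d>-200)
print(k.sum(),np.histogram(d[k],bins=np.arange(-150,0,5)))
print((np.array(robot.read_state()['tcp_pos'][:2])-o)@np.c_[n,t])
E
```

```text
t: 3.68
tcp_pos: [564.7, 223.2, 60.4]
ee_rot: [-3.142, 0.001, -2.714]
wrist_force: [-1.4, 1.0, -1.2]
gripper_width: 0.6
finger_force: 0.5
t: 4.1
tcp_pos: [531.1, 206.8, 60.4]
ee_rot: [-3.141, 0.001, -2.714]
wrist_force: [-0.6, 0.5, 0.9]
gripper_width: 0.8
finger_force: 0.0
t: 4.35
tcp_pos: [533.8, 208.0, 114.4]
ee_rot: [3.141, 0.007, -2.714]
wrist_force: [-0.2, 1.4, 0.1]
gripper_width: 0.6
finger_force: 0.0
943 (array([  0,   0,   0,   0,   0,   0,   0,   0,   0,   0,   0,   0,  10,
        47,  20,   4,   3,   4,   6,   6,   3,  37, 764,  22,   0,   1,
         8,   8,   0]), array([-150, -145, -140, -135, -130, -125, -120, -115, -110, -105, -100,
        -95,  -90,  -85,  -80,  -75,  -70,  -65,  -60,  -55,  -50,  -45,
        -40,  -35,  -30,  -25,  -20,  -15,  -10,   -5]))
[-115.74532864   -0.91034201]
```

View pics/s3.png

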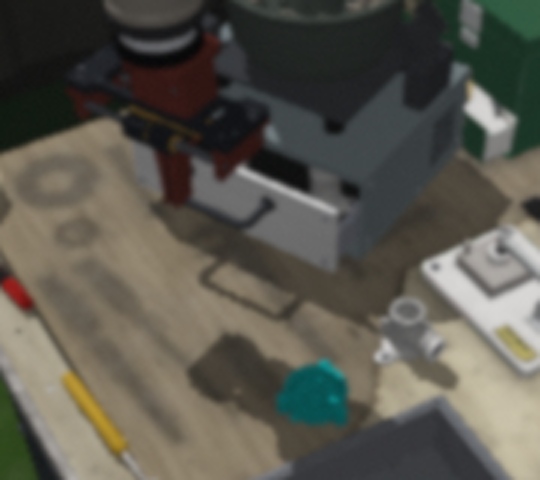

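The drawer sprang out about 37 mm: the panel top edge shows in front of the base and the bar is at machine x of about -80. Now hook behind the bar and draw it open gently.

```bash
python3 -m handwheel '[{"ax":0,"ay":0,"az":0,"dx":0.71,"dy":0.33,"dz":0,"gripper":-1},{"ax":0,"ay":0,"az":0,"dx":0.71,"dy":0.33,"dz":0,"gripper":-1},{"ax":0,"ay":0,"az":0,"dx":0.71,"dy":0.33,"dz":0,"gripper":-1},{"ax":0,"ay":0,"az":0,"dx":0,"dy":0,"dz":0,"gripper":-1}]';python3 -m handwheel '[{"ax":0,"ay":0,"az":0,"dx":0,"dy":0,"dz":-0.6,"gripper":-1},{"ax":0,"ay":0,"az":0,"dx":0,"dy":0,"dz":-0.6,"gripper":-1},{"ax":0,"ay":0,"az":0,"dx":0,"dy":0,"dz":-0.6,"gripper":-1},{"ax":0,"ay":0,"az":0,"dx":0,"dy":0,"dz":-0.4,"gripper":-1},{"ax":0,"ay":0,"az":0,"dx":0,"dy":0,"dz":0,"gripper":-1}]'
```

```text
t: 4.73
tcp_pos: [586.9, 233.3, 109.4]
ee_rot: [3.142, 0.002, -2.713]
wrist_force: [0.0, 0.7, 0.9]
gripper_width: 0.1
finger_force: 0.0
t: 5.15
tcp_pos: [582.1, 230.8, 52.3]
ee_rot: [-3.141, -0.005, -2.714]
wrist_force: [0.0, -0.4, 0.3]
gripper_width: 0.2
finger_force: 0.0
```

```bash
python3 -m handwheel '[{"ax":0,"ay":0,"az":0,"dx":-0.2,"dy":-0.09,"dz":0,"gripper":-1},{"ax":0,"ay":0,"az":0,"dx":-0.2,"dy":-0.09,"dz":0,"gripper":-1},{"ax":0,"ay":0,"az":0,"dx":-0.2,"dy":-0.09,"dz":0,"gripper":-1},{"ax":0,"ay":0,"az":0,"dx":-0.25,"dy":-0.12,"dz":0,"gripper":-1},{"ax":0,"ay":0,"az":0,"dx":-0.3,"dy":-0.14,"dz":0,"gripper":-1}]';python3 -m handwheel '[{"ax":0,"ay":0,"az":0,"dx":-0.3,"dy":-0.14,"dz":0,"gripper":-1},{"ax":0,"ay":0,"az":0,"dx":-0.3,"dy":-0.14,"dz":0,"gripper":-1},{"ax":0,"ay":0,"az":0,"dx":-0.3,"dy":-0.14,"dz":0,"gripper":-1},{"ax":0,"ay":0,"az":0,"dx":-0.3,"dy":-0.14,"dz":0,"gripper":-1},{"ax":0,"ay":0,"az":0,"dx":-0.3,"dy":-0.14,"dz":0,"gripper":-1}]'
```

```text
t: 5.57
tcp_pos: [556.1, 218.9, 56.1]
ee_rot: [3.141, 0.002, -2.714]
wrist_force: [1.4, 0.8, 1.0]
gripper_width: 0.5
finger_force: 1.2
t: 5.98
tcp_pos: [517.7, 200.9, 55.4]
ee_rot: [3.141, 0.0, -2.714]
wrist_force: [2.1, 0.8, 1.5]
gripper_width: 0.6
finger_force: 1.2
```

```bash
python3 -m handwheel '[{"ax":0,"ay":0,"az":0,"dx":-0.3,"dy":-0.14,"dz":0,"gripper":-1},{"ax":0,"ay":0,"az":0,"dx":-0.3,"dy":-0.14,"dz":0,"gripper":-1},{"ax":0,"ay":0,"az":0,"dx":-0.3,"dy":-0.14,"dz":0,"gripper":-1},{"ax":0,"ay":0,"az":0,"dx":-0.3,"dy":-0.14,"dz":0,"gripper":-1},{"ax":0,"ay":0,"az":0,"dx":-0.2,"dy":-0.09,"dz":0,"gripper":-1}]';python3 -m handwheel '[{"ax":0,"ay":0,"az":0,"dx":-0.15,"dy":-0.07,"dz":0,"gripper":-1},{"ax":0,"ay":0,"az":0,"dx":-0.15,"dy":-0.07,"dz":0,"gripper":-1},{"ax":0,"ay":0,"az":0,"dx":-0.1,"dy":-0.04,"dz":0,"gripper":-1},{"ax":0,"ay":0,"az":0,"dx":0,"dy":0,"dz":0,"gripper":-1}]'
```

```text
t: 6.4
tcp_pos: [481.9, 184.2, 55.0]
ee_rot: [-3.142, -0.001, -2.714]
wrist_force: [1.5, 0.3, 1.6]
gripper_width: 0.4
finger_force: 0.8
t: 6.73
tcp_pos: [474.9, 181.0, 55.4]
ee_rot: [-3.141, 0.004, -2.714]
wrist_force: [6.2, 2.8, -4.1]
gripper_width: 0.3
finger_force: 3.0
```

```bash
python3 -m handwheel '[{"ax":0,"ay":0,"az":0,"dx":0.4,"dy":0.18,"dz":0,"gripper":-1},{"ax":0,"ay":0,"az":0,"dx":0,"dy":0,"dz":0,"gripper":-1},{"ax":0,"ay":0,"az":0,"dx":0,"dy":0,"dz":0.8,"gripper":-1},{"ax":0,"ay":0,"az":0,"dx":0,"dy":0,"dz":1,"gripper":-1},{"ax":0,"ay":0,"az":0,"dx":0,"dy":0,"dz":1,"gripper":1}]';python3 -m handwheel '[{"ax":0,"ay":0,"az":0,"dx":0.2,"dy":0.1,"dz":1,"gripper":1},{"ax":0,"ay":0,"az":0,"dx":0.2,"dy":0.1,"dz":1,"gripper":1},{"ax":0,"ay":0,"az":0,"dx":0.2,"dy":0.1,"dz":1,"gripper":1},{"ax":0,"ay":0,"az":0,"dx":0.2,"dy":0.1,"dz":1,"gripper":1},{"ax":0,"ay":0,"az":0,"dx":0,"dy":0,"dz":0,"gripper":1}]'
python3 - <<'E'
from h import *
f=grab('wrist');g=grab('side');grab('scene')
save('w1',np.hstack([f['color'],g['color']]),.78)
E
```

```text
t: 7.15
tcp_pos: [482.1, 184.3, 125.0]
ee_rot: [-3.141, -0.004, -2.714]
wrist_force: [0.9, -0.3, 0.3]
gripper_width: 4.5
finger_force: 0.0
t: 7.57
tcp_pos: [506.1, 196.2, 229.7]
ee_rot: [3.141, 0.007, -2.714]
wrist_force: [1.2, 0.3, 0.8]
gripper_width: 37.0
finger_force: 0.0
```

View pics/w1.png

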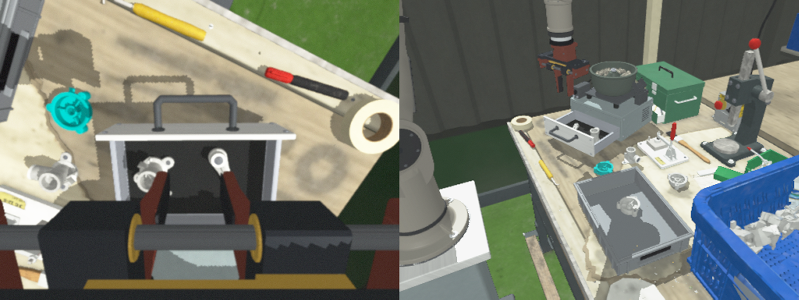

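The wrist view (left half of the mosaic) shows the open drawer with the elbow at about (150,172) and the link arm at (217,160), partly hidden by the fingers. Next I work out both castings from the clouds in machine coordinates.

```bash
python3 - <<'E'
from h import *
n=np.array([.907,.421]);t=np.array([-.421,.907]);o=np.array([637.6,257.3])
canv=np.zeros((3,170,240),np.uint8)
allp=[]
for i,nm in enumerate(('wrist','scene','side')):
    f=load(nm);W=cloud(f);d=(W[...,:2]-o)@n;s=(W[...,:2]-o)@t;z=W[...,2]
    q=(abs(s)<112)&(d>-225)&(d<-140)&(z>60)&(z<105)
    print(nm,'near panel/handle d',np.histogram(d[q],bins=np.arange(-225,-135,5))[0], 'panel s',[np.nanmin(s[(d>-165)&(d<-145)&(z>80)&(z<105)]),np.nanmax(s[(d>-165)&(d<-145)&(z>80)&(z<105)])] )
    k=(abs(s)<108)&(d>-142)&(d<5)&(z<85)&(z>0)
    fl=z[k&(z<29)];print('floor',np.median(fl),k.sum())
    k2=k&(z>31)
    L=cv2.connectedComponentsWithStats(k2.astype(np.uint8))
    for j in range(1,L[0]):
        m=L[1]==j
        if m.sum()<25: continue
        print(' comp',m.sum(),'px',L[3][j].round(0),'d',np.percentile(d[m],[2,50,98]).round(0),'s',np.percentile(s[m],[2,50,98]).round(0),'z',np.percentile(z[m],[2,50,98]).round(0))
    allp.append(np.c_[d[k2],s[k2],z[k2]])
P=np.vstack(allp);np.save('tray.npy',P)
im=np.zeros((600,800,3),np.uint8)
# topdown map: x right = -s, up = +d ; 3.5px/mm
for a,c in zip(allp,((255,255,255),(255,120,0),(0,200,255))):
    for d,s,z in a:
        cc=tuple(int(v*np.clip((z-24)/50,.2,1)) for v in c)
        cv2.circle(im,(int(400-s*3.5),int(590-(d+150)*3.7)),2,cc,-1)
save('map',im)
E
```

```text
wrist near panel/handle d [   0    0    0    0   38  483  504  106   95   97   97   93   87  149
 2368  940    0] panel s [np.float64(-125.72675262997976), np.float64(127.23835618300724)]
floor 24.76986214659655 12229
 comp 603 px [280. 206.] d [-113.  -99.  -74.] s [23. 38. 53.] z [32. 41. 46.]
 comp 1082 px [192. 220.] d [-100.  -89.  -65.] s [-95. -70. -41.] z [31. 51. 76.]
scene near panel/handle d [  0   0   0   0  43  53  26  11  10  12  10  11  10 215 419  42   0] panel s [np.float64(-747.6356505696069), np.float64(846.2501999167563)]
floor 23.040544975427224 1269
 comp 81 px [208. 141.] d [-102.  -67.  -33.] s [27. 50. 68.] z [31. 35. 45.]
 comp 215 px [237. 153.] d [-101.  -85.  -44.] s [-87. -72. -47.] z [31. 60. 74.]
side near panel/handle d [  0   0   0   0  42  47  20  10  13   9  12   9   9 185 464  36   0] panel s [np.float64(-746.9890339181559), np.float64(851.0951095931242)]
floor 23.544319018199644 662
 comp 40 px [225. 161.] d [-68. -48. -34.] s [47. 58. 71.] z [31. 34. 39.]
 comp 170 px [250. 172.] d [-96. -82. -43.] s [-86. -75. -51.] z [32. 62. 74.]
```

View pics/map.png

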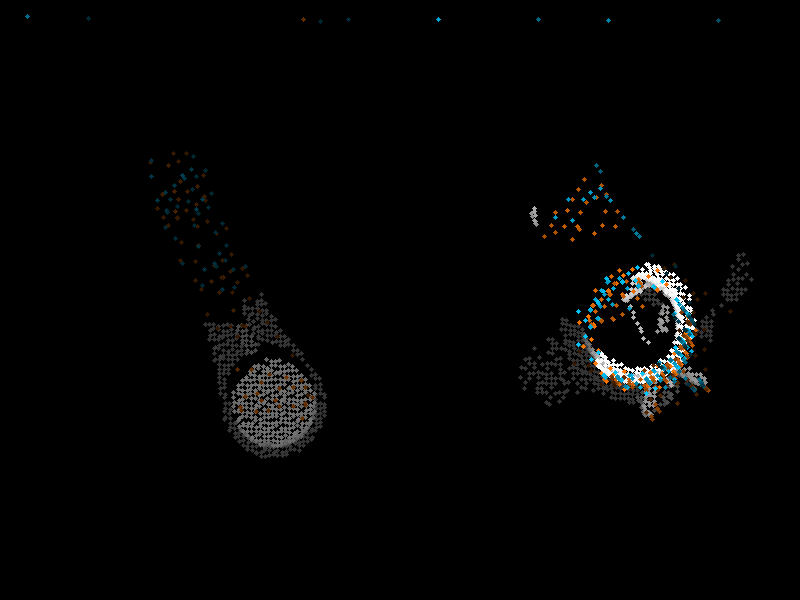

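The elbow's collar ring is at machine (-78,-70) with its side spout and foot turned about 25°. The arm's large boss is at (-100,36), its small end at (-40,63), also about 24°. Both castings therefore take one tool yaw. Next I refine by circle fit and locate the cap in the tote.

```bash
python3 - <<'E'
from h import *
from scipy.optimize import least_squares as ls
n=np.array([.907,.421]);t=np.array([-.421,.907]);o=np.array([637.6,257.3])
P=np.load('tray.npy')
def circ(Q,r):
    f=ls(lambda p:np.hypot(Q[:,0]-p[0],Q[:,1]-p[1])-p[2],[*Q.mean(0)[:2],r],loss='soft_l1');return f.x
E=P[(P[:,2]>70)&(P[:,1]<-30)];c=circ(E,14);print('collar',c,len(E),'world',o+c[0]*n+c[1]*t, 'bbox mid',(E.min(0)+E.max(0))/2)
A=P[(P[:,2]>42)&(P[:,1]>10)];h=cv2.minEnclosingCircle(A[:,:2].astype(np.float32));c=np.array(h[0]);print('boss',h,'world',o+c[0]*n+c[1]*t)
S=P[(P[:,1]>10)&(P[:,0]>-60)];m=S.mean(0);v=m[:2]-c;print('arm angle',np.degrees(np.arctan2(v[1],v[0])))
T=P[(P[:,1]>10)];print('arm rect',cv2.minAreaRect(T[:,:2].astype(np.float32)))
F=P[(P[:,1]<-20)&(P[:,2]<42)];print('elbow low rect',cv2.minAreaRect(F[:,:2].astype(np.float32)))
tc=np.array([518.5,-228]);a=-.047;R=np.array([[np.cos(a),-np.sin(a)],[np.sin(a),np.cos(a)]])
for nm in('scene','side'):
    f=load(nm);W=cloud(f);q=(W[...,:2]-tc)@R;z=W[...,2]
    k=(abs(q[...,0])<85)&(abs(q[...,1])<130)&(z<40)&(z>12)
    Q=q[k];print(nm,'floor',np.median(z[(abs(q[...,0])<85)&(abs(q[...,1])<130)]),'cap',Q.min(0),Q.max(0),np.median(Q,0),cv2.minEnclosingCircle(Q.astype(np.float32)),z[k].max())
print(robot.read_state()['q'].round(2),robot.read_state()['tcp_pos'])
E
```

```text
collar [-78.70037089 -67.74149968  14.21554266] 320 world [594.73793497 162.72560364] bbox mid [-79.43516078 -67.63698276  73.43425765]
boss ((-51.77203369140625, 67.49491882324219), 68.73686981201172) world [562.22740462 296.72186519]
arm angle -36.32288194055967
arm rect ((-54.64704895019531, 60.952117919921875), (91.79681396484375, 118.39463806152344), 89.59011840820312)
elbow low rect ((-83.5744400024414, -71.08033752441406), (38.66032409667969, 72.22460174560547), 33.661659240722656)
scene floor 3.387242924721022 cap [-7.28288718  4.35700554] [58.84928733 72.29986666] [25.41422191 45.08499401] ((26.62202262878418, 41.17807388305664), 36.857730865478516) 27.395957657900112
side floor 3.6775845251592045 cap [-7.66634395  4.76374524] [59.43271409 72.97521449] [24.91936536 46.11603006] ((27.130268096923828, 42.61992645263672), 37.8743782043457) 27.50371536858995
[-0.53  0.25  0.06  1.88 -0.02  1.01  1.53] [502.60622903 194.5160728  224.38784072]
```

Cap in tote-local coordinates is at about (26,42), within the stated bounds. Collar is at (595,162) and the arm boss at about (532,248). I'll set the elbow at tote-local (-55,-35) and the arm boss at (0,-98). Elbow first.

```bash
python3 -m handwheel '[{"ax":0,"ay":0,"az":0.105,"dx":0.92,"dy":-0.32,"dz":0,"gripper":0.045},{"ax":0,"ay":0,"az":0.105,"dx":0.92,"dy":-0.32,"dz":0,"gripper":0.045},{"ax":0,"ay":0,"az":0.105,"dx":0.92,"dy":-0.32,"dz":0,"gripper":0.045},{"ax":0,"ay":0,"az":0.1,"dx":0.92,"dy":-0.32,"dz":0,"gripper":0.045},{"ax":0,"ay":0,"az":0,"dx":0,"dy":0,"dz":0,"gripper":0.045}]'; python3 -m handwheel '[{"ax":0,"ay":0,"az":0,"dx":0,"dy":0,"dz":-1,"gripper":0.045},{"ax":0,"ay":0,"az":0,"dx":0,"dy":0,"dz":-1,"gripper":0.045},{"ax":0,"ay":0,"az":0,"dx":0,"dy":0,"dz":-1,"gripper":0.045},{"ax":0,"ay":0,"az":0,"dx":0,"dy":0,"dz":-0.8,"gripper":0.045},{"ax":0,"ay":0,"az":0,"dx":0,"dy":0,"dz":0,"gripper":0.045}]';python3 -m handwheel '[{"ax":0,"ay":0,"az":0,"dx":0,"dy":0,"dz":0,"gripper":0.045}]'
```

```text
t: 8.13
tcp_pos: [597.8, 159.4, 222.9]
ee_rot: [-3.141, -0.003, -2.278]
wrist_force: [0.5, -1.5, -0.7]
gripper_width: 45.7
finger_force: 0.0
t: 8.55
tcp_pos: [590.6, 161.8, 124.4]
ee_rot: [3.136, -0.009, -2.28]
wrist_force: [-1.5, 0.2, -0.7]
gripper_width: 45.5
finger_force: 0.0
t: 8.63
tcp_pos: [593.3, 162.6, 128.4]
ee_rot: [3.139, -0.004, -2.279]
wrist_force: [0.3, 0.5, -0.3]
gripper_width: 46.0
finger_force: 0.0
```

```bash
python3 -m handwheel '[{"ax":0,"ay":0,"az":0,"dx":0.05,"dy":0,"dz":-0.6,"gripper":0.045},{"ax":0,"ay":0,"az":0,"dx":0,"dy":0,"dz":-0.6,"gripper":0.045},{"ax":0,"ay":0,"az":0,"dx":0,"dy":0,"dz":-0.6,"gripper":0.045},{"ax":0,"ay":0,"az":0,"dx":0,"dy":0,"dz":-0.5,"gripper":0.045},{"ax":0,"ay":0,"az":0,"dx":0,"dy":0,"dz":-0.4,"gripper":0.045}]'; python3 -m handwheel '[{"ax":0,"ay":0,"az":0,"dx":0,"dy":0,"dz":-0.4,"gripper":0.045},{"ax":0,"ay":0,"az":0,"dx":0,"dy":0,"dz":0,"gripper":0.045},{"ax":0,"ay":0,"az":0,"dx":0,"dy":0,"dz":0,"gripper":0.045}]'
```

```text
t: 9.05
tcp_pos: [596.8, 163.2, 62.7]
ee_rot: [-3.141, 0.001, -2.279]
wrist_force: [0.4, -0.8, 0.1]
gripper_width: 46.0
finger_force: 0.0
t: 9.3
tcp_pos: [596.5, 162.9, 52.6]
ee_rot: [3.141, -0.0, -2.279]
wrist_force: [0.7, -0.4, 0.6]
gripper_width: 45.9
finger_force: 0.0
```

```bash
python3 -m handwheel '[{"ax":0,"ay":0,"az":0,"dx":-0.05,"dy":0,"dz":-0.1,"gripper":-1},{"ax":0,"ay":0,"az":0,"dx":0,"dy":0,"dz":0,"gripper":-1},{"ax":0,"ay":0,"az":0,"dx":0,"dy":0,"dz":0,"gripper":-1},{"ax":0,"ay":0,"az":0,"dx":0,"dy":0,"dz":0,"gripper":-1},{"ax":0,"ay":0,"az":0,"dx":0,"dy":0,"dz":0,"gripper":-1}]'; python3 -m handwheel '[{"ax":0,"ay":0,"az":0,"dx":0,"dy":0,"dz":0.2,"gripper":-1},{"ax":0,"ay":0,"az":0,"dx":0,"dy":0,"dz":0.5,"gripper":-1},{"ax":0,"ay":0,"az":0,"dx":0,"dy":0,"dz":0.6,"gripper":-1},{"ax":0,"ay":0,"az":0,"dx":0,"dy":0,"dz":0.7,"gripper":-1},{"ax":0,"ay":0,"az":0,"dx":0,"dy":0,"dz":0.8,"gripper":-1}]'
```

```text
t: 9.72
tcp_pos: [595.5, 162.9, 50.6]
ee_rot: [-3.141, 0.0, -2.279]
wrist_force: [0.1, -1.0, 1.0]
gripper_width: 31.7
finger_force: 30.0
t: 10.13
tcp_pos: [595.0, 162.8, 121.4]
ee_rot: [3.141, -0.0, -2.279]
wrist_force: [0.1, 0.6, -0.0]
gripper_width: 31.7
finger_force: 30.0
```

```bash
python3 -m handwheel '[{"ax":0,"ay":0,"az":0,"dx":0,"dy":0,"dz":1,"gripper":-1},{"ax":0,"ay":0,"az":0,"dx":-0.2,"dy":-0.6,"dz":0.9,"gripper":-1},{"ax":0,"ay":0,"az":-0.109,"dx":-0.31,"dy":-1,"dz":0,"gripper":-1},{"ax":0,"ay":0,"az":-0.109,"dx":-0.31,"dy":-1,"dz":0,"gripper":-1},{"ax":0,"ay":0,"az":-0.109,"dx":-0.31,"dy":-1,"dz":0,"gripper":-1}]'; python3 -m handwheel '[{"ax":0,"ay":0,"az":-0.109,"dx":-0.31,"dy":-1,"dz":0,"gripper":-1},{"ax":0,"ay":0,"az":-0.109,"dx":-0.31,"dy":-1,"dz":0,"gripper":-1},{"ax":0,"ay":0,"az":-0.109,"dx":-0.31,"dy":-1,"dz":0,"gripper":-1},{"ax":0,"ay":0,"az":-0.109,"dx":-0.31,"dy":-1,"dz":0,"gripper":-1},{"ax":0,"ay":0,"az":-0.109,"dx":-0.31,"dy":-1,"dz":0,"gripper":-1}]'; python3 -m handwheel '[{"ax":0,"ay":0,"az":0,"dx":-0.31,"dy":-1,"dz":0,"gripper":-1},{"ax":0,"ay":0,"az":0,"dx":-0.31,"dy":-1,"dz":0,"gripper":-1},{"ax":0,"ay":0,"az":0,"dx":-0.31,"dy":-1,"dz":0,"gripper":-1},{"ax":0,"ay":0,"az":0,"dx":-0.31,"dy":-1,"dz":0,"gripper":-1},{"ax":0,"ay":0,"az":0,"dx":-0.31,"dy":-1,"dz":0,"gripper":-1}]';python3 -m handwheel '[{"ax":0,"ay":0,"az":0,"dx":-0.31,"dy":-1,"dz":0,"gripper":-1},{"ax":0,"ay":0,"az":0,"dx":-0.31,"dy":-1,"dz":0,"gripper":-1},{"ax":0,"ay":0,"az":0,"dx":-0.31,"dy":-1,"dz":0,"gripper":-1},{"ax":0,"ay":0,"az":0,"dx":0,"dy":-0.4,"dz":0,"gripper":-1},{"ax":0,"ay":0,"az":0,"dx":0,"dy":0,"dz":0,"gripper":-1}]'
```

```text
t: 10.55
tcp_pos: [567.1, 72.2, 169.5]
ee_rot: [-3.141, 0.002, -2.626]
wrist_force: [-0.1, -0.1, 0.0]
gripper_width: 31.4
finger_force: 30.0
t: 10.97
tcp_pos: [528.1, -53.1, 168.9]
ee_rot: [3.141, 0.001, 3.085]
wrist_force: [0.8, 0.6, -0.2]
gripper_width: 31.6
finger_force: 30.0
t: 11.38
tcp_pos: [489.3, -178.2, 168.9]
ee_rot: [3.141, 0.001, 3.091]
wrist_force: [0.6, -0.2, 0.0]
gripper_width: 31.6
finger_force: 30.0
t: 11.8
tcp_pos: [466.0, -264.8, 168.8]
ee_rot: [-3.14, 0.002, 3.087]
wrist_force: [-0.0, -0.2, -0.6]
gripper_width: 31.2
finger_force: 30.0
```

```bash
python3 -m handwheel '[{"ax":0,"ay":0,"az":0,"dx":-0.16,"dy":0.18,"dz":-0.8,"gripper":-1},{"ax":0,"ay":0,"az":0,"dx":0,"dy":0,"dz":-1,"gripper":-1},{"ax":0,"ay":0,"az":0,"dx":0,"dy":0,"dz":-1,"gripper":-1},{"ax":0,"ay":0,"az":0,"dx":0,"dy":0,"dz":-0.8,"gripper":-1},{"ax":0,"ay":0,"az":0,"dx":0,"dy":0,"dz":-0.6,"gripper":-1}]';python3 -m handwheel '[{"ax":0,"ay":0,"az":0,"dx":0,"dy":0,"dz":-0.4,"gripper":-1},{"ax":0,"ay":0,"az":0,"dx":0,"dy":0,"dz":-0.3,"gripper":-1},{"ax":0,"ay":0,"az":0,"dx":0,"dy":0,"dz":-0.2,"gripper":-1},{"ax":0,"ay":0,"az":0,"dx":0,"dy":0,"dz":0,"gripper":-1},{"ax":0,"ay":0,"az":0,"dx":0,"dy":0,"dz":0,"gripper":-1}]'
```

```text
t: 12.22
tcp_pos: [462.8, -255.0, 61.3]
ee_rot: [3.14, -0.001, 3.094]
wrist_force: [0.1, 0.5, -0.8]
gripper_width: 31.6
finger_force: 30.0
t: 12.63
tcp_pos: [462.8, -257.5, 40.6]
ee_rot: [-3.142, 0.001, 3.091]
wrist_force: [-0.1, 0.2, -0.0]
gripper_width: 31.7
finger_force: 30.0
```

```bash
python3 -m handwheel '[{"ax":0,"ay":0,"az":0,"dx":0,"dy":0,"dz":-0.12,"gripper":-1},{"ax":0,"ay":0,"az":0,"dx":0,"dy":0,"dz":-0.12,"gripper":-1},{"ax":0,"ay":0,"az":0,"dx":0,"dy":0,"dz":-0.08,"gripper":-1},{"ax":0,"ay":0,"az":0,"dx":0,"dy":0,"dz":0,"gripper":-1}]';python3 -m handwheel '[{"ax":0,"ay":0,"az":0,"dx":0,"dy":0,"dz":-0.06,"gripper":-1},{"ax":0,"ay":0,"az":0,"dx":0,"dy":0,"dz":0,"gripper":-1}]';python3 -m handwheel '[{"ax":0,"ay":0,"az":0,"dx":0,"dy":0,"dz":-0.04,"gripper":-1},{"ax":0,"ay":0,"az":0,"dx":0,"dy":0,"dz":0,"gripper":-1}]'
```

```text
t: 12.97
tcp_pos: [462.2, -257.5, 31.9]
ee_rot: [3.141, -0.0, 3.091]
wrist_force: [-0.6, -0.4, -0.3]
gripper_width: 31.5
finger_force: 30.0
t: 13.13
tcp_pos: [462.3, -257.7, 30.6]
ee_rot: [-3.142, 0.0, 3.091]
wrist_force: [-0.4, 0.6, -0.2]
gripper_width: 31.6
finger_force: 30.0
t: 13.3
tcp_pos: [462.3, -257.8, 30.5]
ee_rot: [3.141, 0.0, 3.091]
wrist_force: [-2.2, 1.0, 9.9]
gripper_width: 32.1
finger_force: 30.0
```

```bash
python3 -m handwheel '[{"ax":0,"ay":0,"az":0,"dx":0,"dy":0,"dz":0,"gripper":0.045},{"ax":0,"ay":0,"az":0,"dx":0,"dy":0,"dz":0,"gripper":0.045},{"ax":0,"ay":0,"az":0,"dx":0,"dy":0,"dz":0,"gripper":0.045},{"ax":0,"ay":0,"az":0,"dx":0,"dy":0,"dz":0.3,"gripper":0.045},{"ax":0,"ay":0,"az":0,"dx":0,"dy":0,"dz":0.8,"gripper":0.045}]';python3 -m handwheel '[{"ax":0,"ay":0,"az":0,"dx":0,"dy":0,"dz":1,"gripper":0.045},{"ax":0,"ay":0,"az":0,"dx":0,"dy":0,"dz":1,"gripper":0.045},{"ax":0,"ay":0,"az":0,"dx":0,"dy":0,"dz":1,"gripper":0.045},{"ax":0,"ay":0,"az":0,"dx":0.1,"dy":0.8,"dz":1,"gripper":0.1},{"ax":0,"ay":0,"az":0.109,"dx":0.14,"dy":1,"dz":0.5,"gripper":0.1}]';python3 -m handwheel '[{"ax":0,"ay":0,"az":0.109,"dx":0.14,"dy":1,"dz":0,"gripper":0.1},{"ax":0,"ay":0,"az":0.109,"dx":0.14,"dy":1,"dz":0,"gripper":0.1},{"ax":0,"ay":0,"az":0.109,"dx":0.14,"dy":1,"dz":0,"gripper":0.1},{"ax":0,"ay":0,"az":0.109,"dx":0.14,"dy":1,"dz":0,"gripper":0.1},{"ax":0,"ay":0,"az":0.109,"dx":0.14,"dy":1,"dz":0,"gripper":0.1}]';python3 -m handwheel '[{"ax":0,"ay":0,"az":0.109,"dx":0.14,"dy":1,"dz":0,"gripper":0.1},{"ax":0,"ay":0,"az":0.109,"dx":0.14,"dy":1,"dz":0,"gripper":0.1},{"ax":0,"ay":0,"az":0,"dx":0.14,"dy":1,"dz":0,"gripper":0.1},{"ax":0,"ay":0,"az":0,"dx":0.14,"dy":1,"dz":0,"gripper":0.1},{"ax":0,"ay":0,"az":0,"dx":0.14,"dy":1,"dz":0,"gripper":0.1}]';python3 -m handwheel '[{"ax":0,"ay":0,"az":0,"dx":0.14,"dy":1,"dz":0,"gripper":0.1},{"ax":0,"ay":0,"az":0,"dx":0.14,"dy":1,"dz":0,"gripper":0.1},{"ax":0,"ay":0,"az":0,"dx":0.14,"dy":1,"dz":0,"gripper":0.1},{"ax":0,"ay":0,"az":0,"dx":0.14,"dy":1,"dz":0,"gripper":0.1},{"ax":0,"ay":0,"az":0,"dx":0,"dy":0,"dz":0,"gripper":0.1}]'
python3 - <<'E'
from h import *
f=grab('wrist');g=grab('side');grab('scene')
save('w2',np.hstack([f['color'],g['color']]),.78)
print(robot.read_state()['tcp_pos'],robot.read_state()['q'].round(2))
E
```

```text
t: 13.72
tcp_pos: [460.7, -256.7, 55.8]
ee_rot: [3.14, -0.004, 3.091]
wrist_force: [-0.1, 0.8, -0.2]
gripper_width: 45.7
finger_force: 0.0
t: 14.13
tcp_pos: [469.0, -214.7, 173.0]
ee_rot: [-3.139, 0.004, -3.083]
wrist_force: [0.5, 0.7, 0.5]
gripper_width: 48.4
finger_force: 0.0
t: 14.55
tcp_pos: [485.8, -86.5, 170.3]
ee_rot: [-3.141, 0.0, -2.502]
wrist_force: [0.6, -0.9, -0.5]
gripper_width: 48.3
finger_force: 0.0
t: 14.97
tcp_pos: [503.3, 38.4, 170.2]
ee_rot: [-3.141, 0.0, -2.279]
wrist_force: [-0.2, -0.4, 0.3]
gripper_width: 48.2
finger_force: 0.0
t: 15.38
tcp_pos: [517.5, 143.4, 170.2]
ee_rot: [3.141, 0.003, -2.272]
wrist_force: [-0.6, 0.8, -0.4]
gripper_width: 48.3
finger_force: 0.0
[517.17356883 136.76327959 169.77563391] [-0.39  0.31  0.01  1.94 -0.    0.89  2.06]
```

View pics/w2.png

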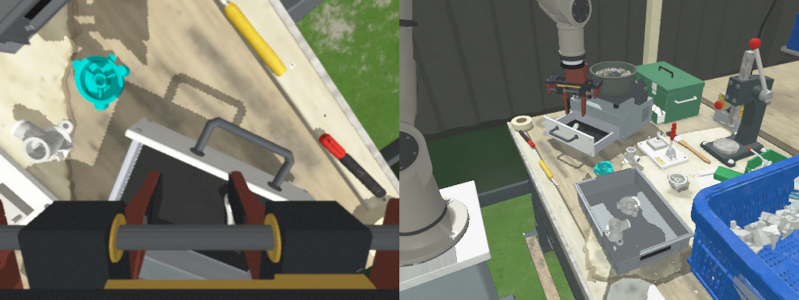

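The elbow stands upright in the tote at (617,230) in the mosaic, with the cap still at (627,207). The arm is in the drawer behind the right finger. Moving over its large boss at (532,248).

```bash
python3 -m handwheel '[{"ax":0,"ay":0,"az":0,"dx":0.12,"dy":0.9,"dz":0,"gripper":0.1},{"ax":0,"ay":0,"az":0,"dx":0.12,"dy":0.9,"dz":0,"gripper":0.1},{"ax":0,"ay":0,"az":0,"dx":0.12,"dy":0.9,"dz":0,"gripper":0.1},{"ax":0,"ay":0,"az":0,"dx":0.12,"dy":0.9,"dz":0,"gripper":0.1},{"ax":0,"ay":0,"az":0,"dx":0.1,"dy":0.8,"dz":0,"gripper":0.1}]';python3 -m handwheel '[{"ax":0,"ay":0,"az":0,"dx":0,"dy":0,"dz":-0.7,"gripper":0.1},{"ax":0,"ay":0,"az":0,"dx":0,"dy":0,"dz":-0.9,"gripper":0.1},{"ax":0,"ay":0,"az":0,"dx":0,"dy":0,"dz":-0.7,"gripper":0.1},{"ax":0,"ay":0,"az":0,"dx":0,"dy":0,"dz":-0.4,"gripper":0.1},{"ax":0,"ay":0,"az":0,"dx":0,"dy":0,"dz":0,"gripper":0.1}]';python3 -m handwheel '[{"ax":0,"ay":0,"az":0,"dx":0,"dy":0,"dz":0,"gripper":0.1},{"ax":0,"ay":0,"az":0,"dx":0,"dy":0,"dz":0,"gripper":0.1}]'
```

```text
t: 15.95
tcp_pos: [532.3, 246.7, 169.9]
ee_rot: [-3.141, -0.0, -2.281]
wrist_force: [0.4, 0.1, 1.0]
gripper_width: 48.1
finger_force: 0.0
t: 16.37
tcp_pos: [530.8, 245.0, 100.1]
ee_rot: [3.141, -0.004, -2.281]
wrist_force: [0.5, -0.6, 0.7]
gripper_width: 48.3
finger_force: 0.0
t: 16.53
tcp_pos: [532.7, 247.1, 103.3]
ee_rot: [-3.141, 0.001, -2.28]
wrist_force: [-1.1, -1.3, 0.4]
gripper_width: 48.2
finger_force: 0.0
```

```bash
python3 -m handwheel '[{"ax":0,"ay":0,"az":0,"dx":0,"dy":0,"dz":-0.6,"gripper":0.1},{"ax":0,"ay":0,"az":0,"dx":0,"dy":0,"dz":-0.6,"gripper":0.1},{"ax":0,"ay":0,"az":0,"dx":0,"dy":0,"dz":-0.6,"gripper":0.1},{"ax":0,"ay":0,"az":0,"dx":0,"dy":0,"dz":-0.5,"gripper":0.1},{"ax":0,"ay":0,"az":0,"dx":0,"dy":0,"dz":0,"gripper":0.1}]';python3 -m handwheel '[{"ax":0,"ay":0,"az":0,"dx":0,"dy":0,"dz":-0.3,"gripper":0.1},{"ax":0,"ay":0,"az":0,"dx":0,"dy":0,"dz":-0.2,"gripper":0.1},{"ax":0,"ay":0,"az":0,"dx":0,"dy":0,"dz":-0.15,"gripper":0.1},{"ax":0,"ay":0,"az":0,"dx":0,"dy":0,"dz":0,"gripper":0.1},{"ax":0,"ay":0,"az":0,"dx":0,"dy":0,"dz":0,"gripper":0.1}]'
```

```text
t: 16.95
tcp_pos: [531.0, 246.8, 43.3]
ee_rot: [3.141, -0.002, -2.279]
wrist_force: [-1.0, 0.3, -0.5]
gripper_width: 48.1
finger_force: 0.0
t: 17.37
tcp_pos: [531.9, 247.4, 28.5]
ee_rot: [-3.142, 0.0, -2.279]
wrist_force: [-0.0, 0.8, 0.2]
gripper_width: 48.4
finger_force: 0.0
```

```bash
python3 -m handwheel '[{"ax":0,"ay":0,"az":0,"dx":0,"dy":0,"dz":0,"gripper":-1},{"ax":0,"ay":0,"az":0,"dx":0,"dy":0,"dz":0,"gripper":-1},{"ax":0,"ay":0,"az":0,"dx":0,"dy":0,"dz":0,"gripper":-1},{"ax":0,"ay":0,"az":0,"dx":0,"dy":0,"dz":0,"gripper":-1},{"ax":0,"ay":0,"az":0,"dx":0,"dy":0,"dz":0,"gripper":-1}]';python3 -m handwheel '[{"ax":0,"ay":0,"az":0,"dx":0,"dy":0,"dz":0.2,"gripper":-1},{"ax":0,"ay":0,"az":0,"dx":0,"dy":0,"dz":0.4,"gripper":-1},{"ax":0,"ay":0,"az":0,"dx":0,"dy":0,"dz":0.6,"gripper":-1},{"ax":0,"ay":0,"az":0,"dx":0,"dy":0,"dz":0.8,"gripper":-1},{"ax":0,"ay":0,"az":0,"dx":0,"dy":0,"dz":1,"gripper":-1}]'
```

```text
t: 17.78
tcp_pos: [532.0, 247.5, 28.6]
ee_rot: [-3.141, 0.0, -2.279]
wrist_force: [-0.0, -0.3, 0.8]
gripper_width: 26.7
finger_force: 29.6
t: 18.2
tcp_pos: [531.0, 246.9, 103.9]
ee_rot: [3.141, -0.002, -2.279]
wrist_force: [1.0, 0.4, -0.7]
gripper_width: 26.7
finger_force: 29.6
```

```bash
python3 -m handwheel '[{"ax":0,"ay":0,"az":0,"dx":0,"dy":0,"dz":1,"gripper":-1},{"ax":0,"ay":0,"az":0,"dx":0,"dy":-0.3,"dz":1,"gripper":-1},{"ax":0,"ay":0,"az":0,"dx":0,"dy":-0.7,"dz":0.6,"gripper":-1},{"ax":0,"ay":0,"az":-0.109,"dx":-0.03,"dy":-1,"dz":0,"gripper":-1},{"ax":0,"ay":0,"az":-0.109,"dx":-0.03,"dy":-1,"dz":0,"gripper":-1}]';python3 -m handwheel '[{"ax":0,"ay":0,"az":-0.109,"dx":-0.03,"dy":-1,"dz":0,"gripper":-1},{"ax":0,"ay":0,"az":-0.109,"dx":-0.03,"dy":-1,"dz":0,"gripper":-1},{"ax":0,"ay":0,"az":-0.109,"dx":-0.03,"dy":-1,"dz":0,"gripper":-1},{"ax":0,"ay":0,"az":-0.109,"dx":-0.03,"dy":-1,"dz":0,"gripper":-1},{"ax":0,"ay":0,"az":-0.109,"dx":-0.03,"dy":-1,"dz":0,"gripper":-1}]';python3 -m handwheel '[{"ax":0,"ay":0,"az":-0.109,"dx":-0.03,"dy":-1,"dz":0,"gripper":-1},{"ax":0,"ay":0,"az":0,"dx":-0.03,"dy":-1,"dz":0,"gripper":-1},{"ax":0,"ay":0,"az":0,"dx":-0.03,"dy":-1,"dz":0,"gripper":-1},{"ax":0,"ay":0,"az":0,"dx":-0.03,"dy":-1,"dz":0,"gripper":-1},{"ax":0,"ay":0,"az":0,"dx":-0.03,"dy":-1,"dz":0,"gripper":-1}]';python3 -m handwheel '[{"ax":0,"ay":0,"az":0,"dx":-0.03,"dy":-1,"dz":0,"gripper":-1},{"ax":0,"ay":0,"az":0,"dx":-0.03,"dy":-1,"dz":0,"gripper":-1},{"ax":0,"ay":0,"az":0,"dx":-0.03,"dy":-1,"dz":0,"gripper":-1},{"ax":0,"ay":0,"az":0,"dx":-0.03,"dy":-1,"dz":0,"gripper":-1},{"ax":0,"ay":0,"az":0,"dx":-0.03,"dy":-1,"dz":0,"gripper":-1}]';python3 -m handwheel '[{"ax":0,"ay":0,"az":0,"dx":-0.03,"dy":-1,"dz":0,"gripper":-1},{"ax":0,"ay":0,"az":0,"dx":-0.03,"dy":-1,"dz":0,"gripper":-1},{"ax":0,"ay":0,"az":0,"dx":-0.03,"dy":-1,"dz":0,"gripper":-1},{"ax":0,"ay":0,"az":0,"dx":-0.03,"dy":-0.9,"dz":0,"gripper":-1},{"ax":0,"ay":0,"az":0,"dx":0,"dy":0,"dz":0,"gripper":-1}]'
```

```text
t: 18.62
tcp_pos: [531.0, 172.5, 170.8]
ee_rot: [-3.141, 0.004, -2.511]
wrist_force: [-0.8, -0.1, -1.6]
gripper_width: 26.6
finger_force: 29.6
t: 19.03
tcp_pos: [526.4, 46.3, 169.4]
ee_rot: [3.141, 0.001, -3.084]
wrist_force: [0.3, 0.6, 0.3]
gripper_width: 26.4
finger_force: 29.6
t: 19.45
tcp_pos: [522.7, -78.6, 169.3]
ee_rot: [3.141, 0.001, 3.091]
wrist_force: [1.0, -0.0, -0.3]
gripper_width: 26.7
finger_force: 29.6
t: 19.87
tcp_pos: [518.9, -203.6, 169.3]
ee_rot: [3.141, 0.001, 3.091]
wrist_force: [-0.5, -0.4, -1.2]
gripper_width: 26.3
finger_force: 29.6
t: 20.28
tcp_pos: [514.7, -305.6, 169.6]
ee_rot: [-3.138, 0.001, 3.085]
wrist_force: [-1.0, 0.5, -0.1]
gripper_width: 26.8
finger_force: 29.6
```

```bash
python3 -m handwheel '[{"ax":0,"ay":0,"az":0,"dx":0,"dy":-0.45,"dz":-0.3,"gripper":-1},{"ax":0,"ay":0,"az":0,"dx":0,"dy":-0.45,"dz":-0.8,"gripper":-1},{"ax":0,"ay":0,"az":0,"dx":0,"dy":0,"dz":-1,"gripper":-1},{"ax":0,"ay":0,"az":0,"dx":0,"dy":0,"dz":-0.9,"gripper":-1},{"ax":0,"ay":0,"az":0,"dx":0,"dy":0,"dz":-0.6,"gripper":-1}]';python3 -m handwheel '[{"ax":0,"ay":0,"az":0,"dx":0,"dy":0,"dz":-0.6,"gripper":-1},{"ax":0,"ay":0,"az":0,"dx":0,"dy":0,"dz":-0.6,"gripper":-1},{"ax":0,"ay":0,"az":0,"dx":0,"dy":0,"dz":-0.5,"gripper":-1},{"ax":0,"ay":0,"az":0,"dx":0,"dy":0,"dz":-0.3,"gripper":-1},{"ax":0,"ay":0,"az":0,"dx":0,"dy":0,"dz":-0.2,"gripper":-1}]';python3 -m handwheel '[{"ax":0,"ay":0,"az":0,"dx":0,"dy":0,"dz":0,"gripper":-1},{"ax":0,"ay":0,"az":0,"dx":0,"dy":0,"dz":0,"gripper":-1}]'
```

```text
t: 20.7
tcp_pos: [515.3, -321.2, 76.1]
ee_rot: [3.14, -0.002, 3.092]
wrist_force: [-0.2, 0.3, -1.4]
gripper_width: 27.1
finger_force: 29.6
t: 21.12
tcp_pos: [515.9, -321.9, 22.4]
ee_rot: [3.141, -0.001, 3.092]
wrist_force: [0.8, 0.9, -1.3]
gripper_width: 26.2
finger_force: 29.6
t: 21.28
tcp_pos: [516.3, -322.7, 23.7]
ee_rot: [-3.142, 0.0, 3.091]
wrist_force: [0.3, -0.8, -0.7]
gripper_width: 26.7
finger_force: 29.6
```

```bash
python3 -m handwheel '[{"ax":0,"ay":0,"az":0,"dx":0,"dy":0,"dz":-0.2,"gripper":-1},{"ax":0,"ay":0,"az":0,"dx":0,"dy":0,"dz":-0.16,"gripper":-1},{"ax":0,"ay":0,"az":0,"dx":0,"dy":0,"dz":-0.1,"gripper":-1},{"ax":0,"ay":0,"az":0,"dx":0,"dy":0,"dz":0,"gripper":-1}]';python3 -m handwheel '[{"ax":0,"ay":0,"az":0,"dx":0,"dy":0,"dz":-0.08,"gripper":-1},{"ax":0,"ay":0,"az":0,"dx":0,"dy":0,"dz":0,"gripper":-1}]';python3 -m handwheel '[{"ax":0,"ay":0,"az":0,"dx":0,"dy":0,"dz":-0.04,"gripper":-1},{"ax":0,"ay":0,"az":0,"dx":0,"dy":0,"dz":0,"gripper":-1}]'
```

```text
t: 21.62
tcp_pos: [515.8, -322.3, 11.5]
ee_rot: [3.141, -0.001, 3.091]
wrist_force: [-0.9, -0.1, -0.5]
gripper_width: 26.6
finger_force: 29.6
t: 21.78
tcp_pos: [516.0, -322.5, 9.7]
ee_rot: [3.141, -0.0, 3.091]
wrist_force: [0.6, -0.1, -0.3]
gripper_width: 27.1
finger_force: 29.6
t: 21.95
tcp_pos: [516.1, -322.6, 8.9]
ee_rot: [-3.142, 0.0, 3.091]
wrist_force: [-0.2, -0.4, -0.5]
gripper_width: 26.9
finger_force: 29.6
```

```bash
python3 -m handwheel '[{"ax":0,"ay":0,"az":0,"dx":0,"dy":0,"dz":-0.04,"gripper":-1},{"ax":0,"ay":0,"az":0,"dx":0,"dy":0,"dz":0,"gripper":-1}]';python3 -m handwheel '[{"ax":0,"ay":0,"az":0,"dx":0,"dy":0,"dz":0,"gripper":-0.15},{"ax":0,"ay":0,"az":0,"dx":0,"dy":0,"dz":0,"gripper":-0.15},{"ax":0,"ay":0,"az":0,"dx":0,"dy":0,"dz":0,"gripper":-0.15},{"ax":0,"ay":0,"az":0,"dx":0,"dy":0,"dz":0.3,"gripper":-0.15},{"ax":0,"ay":0,"az":0,"dx":0,"dy":0,"dz":0.8,"gripper":-0.15}]';python3 -m handwheel '[{"ax":0,"ay":0,"az":0,"dx":0,"dy":0,"dz":1,"gripper":-0.15},{"ax":0,"ay":0,"az":0,"dx":0,"dy":0,"dz":1,"gripper":-0.15},{"ax":0,"ay":0,"az":0,"dx":0,"dy":0,"dz":1,"gripper":-1},{"ax":0,"ay":0,"az":0,"dx":0,"dy":0.5,"dz":1,"gripper":-1},{"ax":0,"ay":0,"az":0,"dx":0,"dy":1,"dz":0.5,"gripper":-1}]'
```

```text
t: 22.12
tcp_pos: [516.2, -322.7, 8.6]
ee_rot: [3.141, 0.0, 3.091]
wrist_force: [-1.4, 0.8, 5.3]
gripper_width: 26.8
finger_force: 29.7
t: 22.53
tcp_pos: [514.4, -321.5, 33.7]
ee_rot: [3.14, -0.004, 3.091]
wrist_force: [0.3, 0.0, -0.5]
gripper_width: 37.3
finger_force: 0.0
t: 22.95
tcp_pos: [516.6, -288.9, 151.8]
ee_rot: [-3.138, 0.005, 3.086]
wrist_force: [1.3, -0.9, 0.7]
gripper_width: 21.1
finger_force: 0.0
```

```bash
python3 -m handwheel '[{"ax":0,"ay":0,"az":0.09,"dx":-0.18,"dy":1,"dz":0,"gripper":-1},{"ax":0,"ay":0,"az":0.09,"dx":-0.18,"dy":1,"dz":0,"gripper":-1},{"ax":0,"ay":0,"az":0.09,"dx":-0.18,"dy":1,"dz":0,"gripper":-1},{"ax":0,"ay":0,"az":0.09,"dx":-0.18,"dy":1,"dz":0,"gripper":-1},{"ax":0,"ay":0,"az":0.09,"dx":-0.18,"dy":1,"dz":0,"gripper":-1}]';python3 -m handwheel '[{"ax":0,"ay":0,"az":0,"dx":-0.18,"dy":1,"dz":0,"gripper":-1},{"ax":0,"ay":0,"az":0,"dx":-0.18,"dy":1,"dz":0,"gripper":-1},{"ax":0,"ay":0,"az":0,"dx":-0.18,"dy":1,"dz":0,"gripper":-1},{"ax":0,"ay":0,"az":0,"dx":-0.18,"dy":1,"dz":0,"gripper":-1},{"ax":0,"ay":0,"az":0,"dx":-0.18,"dy":1,"dz":0,"gripper":-1}]';python3 -m handwheel '[{"ax":0,"ay":0,"az":0,"dx":-0.18,"dy":1,"dz":0,"gripper":-1},{"ax":0,"ay":0,"az":0,"dx":-0.18,"dy":1,"dz":0,"gripper":-1},{"ax":0,"ay":0,"az":0,"dx":-0.18,"dy":1,"dz":0,"gripper":-1},{"ax":0,"ay":0,"az":0,"dx":-0.18,"dy":1,"dz":0,"gripper":-1},{"ax":0,"ay":0,"az":0,"dx":-0.18,"dy":1,"dz":0,"gripper":-1}]';python3 -m handwheel '[{"ax":0,"ay":0,"az":0,"dx":-0.18,"dy":1,"dz":0,"gripper":-1},{"ax":0,"ay":0,"az":0,"dx":-0.18,"dy":0.9,"dz":0,"gripper":-1},{"ax":0,"ay":0,"az":0,"dx":0,"dy":0,"dz":0,"gripper":-1},{"ax":0,"ay":0,"az":0,"dx":0,"dy":0,"dz":0,"gripper":-1}]'
python3 - <<'E'
from h import *
a=grab('scene');b=grab('wrist')
save('s5',np.hstack([a['color'][130:360,190:390],cv2.resize(b['color'],(307,230))]),1.55)
n=np.array([.907,.421]);t=np.array([-.421,.907]);o=np.array([637.6,257.3])
W=cloud(b);d=(W[...,:2]-o)@n;s=(W[...,:2]-o)@t;z=W[...,2]
q=(abs(s)<40)&(z>65)&(z<90)&(d<-170);print(q.sum(),np.percentile(d[q],[3,50,97]))
print((robot.read_state()['tcp_pos'][:2]-o)@np.c_[n,t],robot.read_state()['tcp_pos'])
E
```

```text
t: 23.37
tcp_pos: [493.2, -159.0, 148.5]
ee_rot: [-3.141, 0.0, -2.716]
wrist_force: [-0.2, -0.1, 0.0]
gripper_width: 0.4
finger_force: 0.0
t: 23.78
tcp_pos: [470.8, -34.1, 148.5]
ee_rot: [-3.141, 0.001, -2.721]
wrist_force: [0.5, 0.6, -0.8]
gripper_width: 0.4
finger_force: 0.0
t: 24.2
tcp_pos: [448.3, 90.9, 148.5]
ee_rot: [-3.141, 0.001, -2.721]
wrist_force: [0.9, 0.2, 1.0]
gripper_width: 0.6
finger_force: 0.0
t: 24.53
tcp_pos: [439.4, 138.3, 148.3]
ee_rot: [-3.142, 0.0, -2.718]
wrist_force: [-0.7, -0.5, 0.4]
gripper_width: 0.6
finger_force: 0.0
744 [-200.36526868 -197.39571262 -191.9508344 ]
[-230.35371252  -26.37511699] [439.75134365 136.38555533 148.11179931]
```

View pics/s5.png

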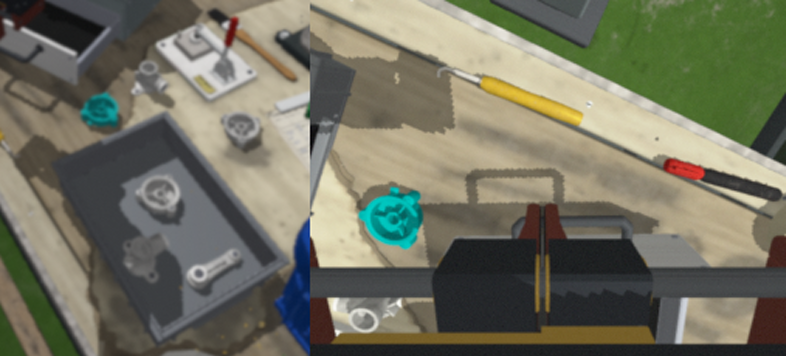

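The cap, elbow and arm all lie flat in the tote at (158,197), (145,260) and (215,270). The drawer is empty and fully open, with the bar at -197. Now push it in to its stop once.

```bash
python3 -m handwheel '[{"ax":0,"ay":0,"az":0,"dx":-0.22,"dy":0.48,"dz":0,"gripper":-1},{"ax":0,"ay":0,"az":0,"dx":-0.22,"dy":0.48,"dz":-0.6,"gripper":-1},{"ax":0,"ay":0,"az":0,"dx":0,"dy":0,"dz":-0.9,"gripper":-1},{"ax":0,"ay":0,"az":0,"dx":0,"dy":0,"dz":-0.9,"gripper":-1},{"ax":0,"ay":0,"az":0,"dx":0,"dy":0,"dz":-0.7,"gripper":-1}]';python3 -m handwheel '[{"ax":0,"ay":0,"az":0,"dx":0,"dy":0,"dz":-0.4,"gripper":-1},{"ax":0,"ay":0,"az":0,"dx":0,"dy":0,"dz":0,"gripper":-1},{"ax":0,"ay":0,"az":0,"dx":0,"dy":0,"dz":0,"gripper":-1}]';python3 -m handwheel '[{"ax":0,"ay":0,"az":0,"dx":0.27,"dy":0.13,"dz":0,"gripper":-1},{"ax":0,"ay":0,"az":0,"dx":0.18,"dy":0.08,"dz":0,"gripper":-1},{"ax":0,"ay":0,"az":0,"dx":0.18,"dy":0.08,"dz":0,"gripper":-1},{"ax":0,"ay":0,"az":0,"dx":0.18,"dy":0.08,"dz":0,"gripper":-1},{"ax":0,"ay":0,"az":0,"dx":0.18,"dy":0.08,"dz":0,"gripper":-1}]'
```

```text
t: 25.05
tcp_pos: [428.7, 159.8, 69.4]
ee_rot: [-3.141, -0.0, -2.723]
wrist_force: [0.3, -0.4, -0.9]
gripper_width: 0.3
finger_force: 0.0
t: 25.3
tcp_pos: [428.8, 160.5, 60.5]
ee_rot: [-3.141, -0.001, -2.722]
wrist_force: [0.2, -0.4, 0.6]
gripper_width: 0.3
finger_force: 0.0
t: 25.72
tcp_pos: [453.7, 172.9, 60.7]
ee_rot: [3.142, -0.0, -2.721]
wrist_force: [-1.5, -1.0, 1.0]
gripper_width: 0.5
finger_force: 0.9
```

```bash
python3 -m handwheel '[{"ax":0,"ay":0,"az":0,"dx":0.36,"dy":0.17,"dz":0,"gripper":-1},{"ax":0,"ay":0,"az":0,"dx":0.36,"dy":0.17,"dz":0,"gripper":-1},{"ax":0,"ay":0,"az":0,"dx":0.36,"dy":0.17,"dz":0,"gripper":-1},{"ax":0,"ay":0,"az":0,"dx":0.36,"dy":0.17,"dz":0,"gripper":-1},{"ax":0,"ay":0,"az":0,"dx":0.36,"dy":0.17,"dz":0,"gripper":-1}]';python3 -m handwheel '[{"ax":0,"ay":0,"az":0,"dx":0.36,"dy":0.17,"dz":0,"gripper":-1},{"ax":0,"ay":0,"az":0,"dx":0.36,"dy":0.17,"dz":0,"gripper":-1},{"ax":0,"ay":0,"az":0,"dx":0.36,"dy":0.17,"dz":0,"gripper":-1},{"ax":0,"ay":0,"az":0,"dx":0.36,"dy":0.17,"dz":0,"gripper":-1},{"ax":0,"ay":0,"az":0,"dx":0.36,"dy":0.17,"dz":0,"gripper":-1}]';python3 -m handwheel '[{"ax":0,"ay":0,"az":0,"dx":0.3,"dy":0.14,"dz":0,"gripper":-1},{"ax":0,"ay":0,"az":0,"dx":0.3,"dy":0.14,"dz":0,"gripper":-1},{"ax":0,"ay":0,"az":0,"dx":0.2,"dy":0.09,"dz":0,"gripper":-1},{"ax":0,"ay":0,"az":0,"dx":0.2,"dy":0.09,"dz":0,"gripper":-1},{"ax":0,"ay":0,"az":0,"dx":0.2,"dy":0.09,"dz":0,"gripper":-1}]'
```

```text
t: 26.13
tcp_pos: [499.5, 194.2, 60.4]
ee_rot: [-3.141, -0.0, -2.721]
wrist_force: [-1.6, -1.6, 2.4]
gripper_width: 0.3
finger_force: 1.3
t: 26.55
tcp_pos: [544.2, 215.3, 60.3]
ee_rot: [-3.141, -0.0, -2.721]
wrist_force: [-1.7, -2.7, 0.6]
gripper_width: 0.5
finger_force: 1.3
t: 26.97
tcp_pos: [572.8, 228.8, 60.2]
ee_rot: [3.141, -0.002, -2.721]
wrist_force: [-5.6, -3.1, 3.2]
gripper_width: 0.4
finger_force: 3.0
```

```bash
python3 -m handwheel '[{"ax":0,"ay":0,"az":0,"dx":0.2,"dy":0.09,"dz":0,"gripper":-1},{"ax":0,"ay":0,"az":0,"dx":0.2,"dy":0.09,"dz":0,"gripper":-1},{"ax":0,"ay":0,"az":0,"dx":0.12,"dy":0.06,"dz":0,"gripper":-1},{"ax":0,"ay":0,"az":0,"dx":0.12,"dy":0.06,"dz":0,"gripper":-1},{"ax":0,"ay":0,"az":0,"dx":0.1,"dy":0.05,"dz":0,"gripper":-1}]';python3 -m handwheel '[{"ax":0,"ay":0,"az":0,"dx":0.09,"dy":0.04,"dz":0,"gripper":-1},{"ax":0,"ay":0,"az":0,"dx":0,"dy":0,"dz":0,"gripper":-1}]';python3 -m handwheel '[{"ax":0,"ay":0,"az":0,"dx":0.06,"dy":0.03,"dz":0,"gripper":-1},{"ax":0,"ay":0,"az":0,"dx":0,"dy":0,"dz":0,"gripper":-1}]'
```

```text
t: 27.38
tcp_pos: [591.0, 237.2, 60.2]
ee_rot: [-3.142, -0.003, -2.721]
wrist_force: [-5.8, -4.6, 4.5]
gripper_width: 0.3
finger_force: 3.6
t: 27.55
tcp_pos: [593.6, 238.4, 60.2]
ee_rot: [-3.142, -0.002, -2.721]
wrist_force: [-4.3, -3.6, 2.5]
gripper_width: 0.8
finger_force: 2.5
t: 27.72
tcp_pos: [593.9, 238.6, 60.1]
ee_rot: [-3.142, -0.005, -2.721]
wrist_force: [-8.2, -5.6, 5.4]
gripper_width: 1.0
finger_force: 4.6
```

```bash
python3 -m handwheel '[{"ax":0,"ay":0,"az":0,"dx":0.09,"dy":0.04,"dz":0,"gripper":-1},{"ax":0,"ay":0,"az":0,"dx":0,"dy":0,"dz":0,"gripper":-1}]';python3 -m handwheel '[{"ax":0,"ay":0,"az":0,"dx":-0.25,"dy":-0.12,"dz":0,"gripper":-1},{"ax":0,"ay":0,"az":0,"dx":-0.25,"dy":-0.12,"dz":0,"gripper":-1},{"ax":0,"ay":0,"az":0,"dx":-0.4,"dy":-0.18,"dz":0,"gripper":-1},{"ax":0,"ay":0,"az":0,"dx":-0.8,"dy":-0.38,"dz":0,"gripper":-1},{"ax":0,"ay":0,"az":0,"dx":-0.8,"dy":-0.38,"dz":0,"gripper":-1}]';python3 -m handwheel '[{"ax":0,"ay":0,"az":0,"dx":0,"dy":0,"dz":1,"gripper":-1},{"ax":0,"ay":0,"az":0,"dx":0,"dy":0,"dz":1,"gripper":-1},{"ax":0,"ay":0,"az":0,"dx":0,"dy":0,"dz":1,"gripper":-1},{"ax":0,"ay":0,"az":0,"dx":0,"dy":0,"dz":1,"gripper":-1},{"ax":0,"ay":0,"az":0,"dx":0,"dy":0,"dz":0,"gripper":-1}]'
python3 - <<'E'
from h import *
n=np.array([.907,.421]);t=np.array([-.421,.907]);o=np.array([637.6,257.3])
for nm in('scene','side'):
    f=grab(nm);W=cloud(f);d=(W[...,:2]-o)@n;s=(W[...,:2]-o)@t;z=W[...,2]
    q=(abs(s)<120)&(z>25)&(z<95)&(d<20)&(d>-60);print(nm,np.histogram(d[q],bins=np.arange(-60,25,5))[0],np.median(d[q]))
b=load('scene');save('s6',b['color'],1.5)
E
```

```text
t: 27.88
tcp_pos: [593.9, 238.6, 59.8]
ee_rot: [3.142, -0.01, -2.721]
wrist_force: [-14.4, -8.4, 10.4]
gripper_width: 0.2
finger_force: 8.0
t: 28.3
tcp_pos: [536.2, 212.3, 60.9]
ee_rot: [3.141, 0.004, -2.72]
wrist_force: [-1.4, -0.7, 0.3]
gripper_width: 0.4
finger_force: 0.0
t: 28.72
tcp_pos: [539.2, 213.4, 166.1]
ee_rot: [3.14, 0.012, -2.721]
wrist_force: [0.8, 0.2, -0.1]
gripper_width: 0.1
finger_force: 0.0
scene [  0   0  50  45  14  10  10   8   7   8   7 485 338   2   0   0] -0.5899498523329746
side [  0   1  42  38  13  11   5   8   7   7  16 452 517   3   0   4] -0.16757825672966087
```

View pics/s6.png

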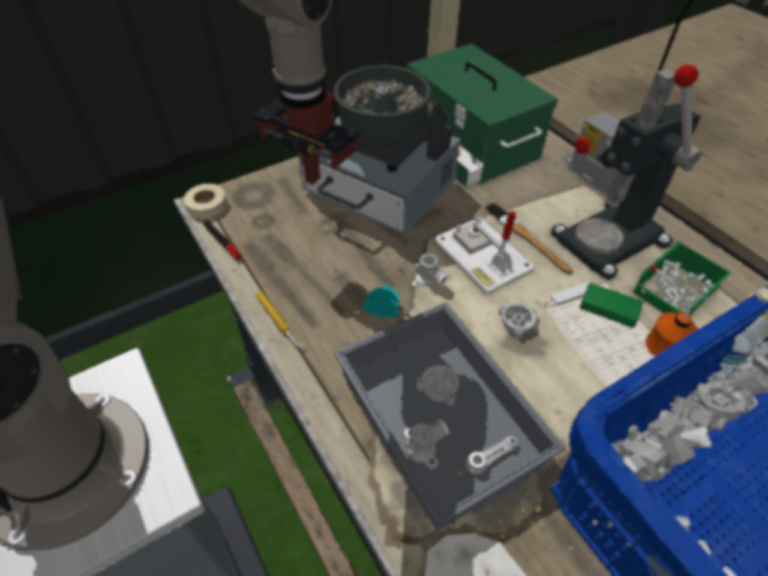

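The drawer is flush and latched, with the panel at 0 mm in both views. Cap, elbow and arm are in the tote at (438,383), (427,440) and (492,455). The raw elbow, raw cap and tool are where they were, and the robot touches nothing.

```bash
python3 -m handwheel '[{"ax":0,"ay":0,"az":0,"dx":0,"dy":0,"dz":0,"gripper":-1},{"ax":0,"ay":0,"az":0,"dx":0,"dy":0,"dz":0,"gripper":-1},{"ax":0,"ay":0,"az":0,"dx":0,"dy":0,"dz":0,"gripper":-1}]'; python3 -c "
from plant import robot
print(robot.finish_job())"
```

```text
t: 29.07
tcp_pos: [534.8, 210.8, 159.3]
ee_rot: [3.142, -0.002, -2.721]
wrist_force: [0.3, -0.2, 0.8]
gripper_width: 0.2
finger_force: 0.0
the job is handed in; nothing more can be done
None
```

I handed the job in at 29 s: the elbow and link arm are set down in the tote beside the cap, the empty drawer is latched shut, and the two unfinished castings and the deburring tool are untouched; no verdict was returned.

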